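# Zero the depth readout and gauge the angled well of a block heater

## Robot

A 6-joint arm with a two-finger parallel gripper is mounted at the origin on the work surface. World frame = base frame: x ahead of the robot, y to its left, z up, the work surface at z = 0. Lengths are in mm, angles in rad, forces in N, time in s.
With the tool pointing down it reaches from about 275 to 825 mm from the base axis. Payload 4.9 kg.
Tool frame: the origin (TCP) lies at the very end of the fingers, on their centre line; the grasp point (between the pads) lies 19 mm behind it; z points along the fingers, y is the line along which they close (so a half turn about z gives the same grasp; the last joint's range is limited). The gripper opens to 85 mm and grips with 20 to 120 N. Pads are 22 mm wide; open, the fingers measure 114 mm over their backs; the gripper's body (76 mm by 85 mm) begins 54 mm behind the grasp point. The pads swing forward as they close: fully open they stand 13 mm farther back than shut.
Start: joints at [1.096, 0.326, -0.193, 1.052, 0, 1.437], TCP at [183.828, 518.388, 231.281] pointing down, gripper open.
Joint ranges: [-2.65, 2.65], [-0.97, 1.79], [-1.3, 1.35], [-1.93, 2.1], [-1.47, 1.37], [-3.14, 3.14]. Speed limits (rad/s): [2.57, 2.57, 3.14, 3.14, 3.14, 3.14].

## Interface

Orientations are given as a rotation vector (axis times angle).
In Python, from cell import state, get_image, calibration, hand_in, find_in, silhouettes gives the robot as it stands.
- The arm moves only by the tool apply_moves, never from a script. Its argument "commands" is a list of rows, each a list of 6 numbers: the shift along the tool's x, y, z in units of 0.15 m (1.0 is 0.15 m), then the turn, a rotation vector about the tool's x, y, z in units of pi rad (1.0 is pi rad). In form: [[dx, dy, dz, rx, ry, rz], ...]. A call has 1 to 5 rows; each row is the pose to reach, as a shift and turn from the pose commanded when the call began, along the tool's axes at that moment, turning the shorter way round; what a row does not reach only later rows make up. A row lasts 1/8 s, in which the tool goes at most 62.5 mm and 10.7 degrees, less where a joint would pass 70% of its speed; a pose out of reach is approached as far as the arm can. A call with a number of a shift or a turn outside -1 to 1 is refused whole. A call with a gripper value outside its range is refused whole. "fingers" is the opening, from 0 (shut) to 1 (fully open), set as the call begins (left out, the last holds). The fingers move at their own pace and stop on an object; the grip force is fixed at half the most. Time passes only in rows, so rows that repeat a pose let the fingers close. It gives the time, the measured TCP pose, the force, the opening and the grip force at its end, in the units of the state.
- state(): the state, without advancing time (a new reading comes with each control period).
- get_image(name): name is "scene" or "side" or "wrist"; returns the picture (384x512x3 uint8, red, green, blue); there is no depth.
- calibration(name): a dict with "vertical_fov" (degrees; the focal length in pixels is half the picture's height over the tangent of half this angle, whatever the lens; pixels are square), "cx", "cy" (the principal point, pixels), "xyz" and "attitude" of the camera in the world. Camera axes: x right, y down, z forward; pixel columns grow to the right and rows downward; lengths in mm; the calibration is good to about 2 mm. A picture is of the moment at which its call begins: read the wrist's pose just before it. calibration takes no time and is no camera call; for the wrist camera it gives the pose at the moment of the call.
- hand_in(): hands the job in; it is judged then, once.
Trained networks look in the newest picture that a camera, given by its name, has taken for a name from the list of things; names that differ only in an ending like _2 or _b are one class to them, and where a whole thing is asked for, a point or a joint stands for the part that bears it (a point fixed in the world has none). Each returns a list of dicts, best first, with "p" (0 to 1); they miss things now and then, are a little off and sometimes report something else, mostly with a low value. They report only what shows in the picture. A call takes as long as a camera call. They do not tell look-alikes from the thing itself.
- find_in(camera, name): "extent" ([left, top, width, height] in pixels, round what is visible of it).
- silhouettes(camera, name): "region" (384x512 bool, what is visible of it) and "extent" ([left, top, width, height] in pixels, round what is visible of it).
The state is a dict: "clock": time; "joint_positions": joint angles; "qd": joint speeds; "tau": joint torques, N m; "tcp_pos": TCP position; "orientation": TCP orientation; "contact_force": force on the tool from outside, world axes, zero at the start; "ft_torque": the same for the moment, N m; "gripper_width": opening from 0.0 (shut) to 1.0 (fully open); "grip_force": force on a finger pad.
Only numpy, scipy, OpenCV 4.12 (cv2) and the standard library are available. Lean on these libraries where they do the work, as an engineer would, in place of code of your own. Each camera call takes 0.05 s, during which the arm holds its last target. There are 200 camera calls.

## Task

Take the yellow-handled gauge rod from its blue cradle and press the small recessed red zero button of the readout fully in with the rod's tip; then push the rod into the brass guide tube of the block heater until its collar stops against the tube's mouth, and draw it out again. Finish still holding the rod level and still, with its tip above the white plate on top of the readout, about 8 cm over it, so that the tip can be read; do not let go of it, and leave the mortar, the red tube rack and the bottle where they are.

Things in the scene. Friction and masses are not known exactly. Their poses are not given: they have to be found in the camera images.
- rod_centre (a point): Centre of the gauge rod's yellow handle, a bar 110 mm long, 16 x 16 mm: grip here. x axis along the rod, away from the tip. Towards the tip (-x): handle end at 55 mm, dark steel collar (32 mm diameter) to 61 mm, 8 mm steel shaft to the tip at 136 mm. 0.08 to 0.17 kg. Starts level in the cradle, 70 mm above the bench, tip roughly to the robot's right (-y); lift straight up.
- rod_tip (a point): Tip of the gauge rod: centre of the flat end of the shaft, on the axis, 136 mm from rod_centre; same axes.
- collar_face (a point): Centre of the collar's face that meets the guide tube, on the rod's axis, 75 mm behind the tip and 61 mm from rod_centre; same axes.
- cradle: Fixed blue cradle: base plate 190 x 50 x 12 mm with two notched posts up to 73 mm high, 10 mm thick along x. Its x axis points along the lying rod from tip to handle. Origin on the bench under the rod's shaft 16 mm from the tip; rod_centre starts 120 mm from it along x. Posts stand at x = 30 mm (holds the shaft) and x = 160 mm (holds the handle, 40 mm behind rod_centre).
- heater: Fixed cream block heater, housing 190 x 150 x 55 mm (x, y, z), origin at the centre of its underside; its knobs and the guide tube are on its +x side, which faces roughly to the robot's left (world +y). On it sits a tilted aluminium block, top 140 mm above the bench.
- guide: The heater's brass guide tube. Origin at the centre of its mouth, 125 mm above the bench; z points out along its axis, 35 degrees above level, roughly to the robot's left (+y): the rod goes in along -z. Bore 13 mm, flared to 20 mm at the mouth; rim 28 mm outside; stands 22 mm out of the block; 95 mm deep, so the collar meets the rim first. Nothing of the heater stands in front of the mouth's plane.
- readout: Fixed grey readout box, 120 mm wide, about 160 mm deep (x), 89 mm high with the plate; origin on its underside 75 mm from its back. Its sloping black panel is on its +x side, which faces roughly to the robot's left (world +y).
- panel: The readout's sloping black panel. Origin at the centre of the round recess (18 mm diameter), on the panel's surface, 54 mm above the bench; z points out of the panel, square to it, 35 degrees above level, roughly to the robot's left (world +y). The red button's top (15 mm diameter) lies 5 mm below the surface at rest; it is pressed along -z.
- zero_button (a joint): Travel of the red button in m: 0 at rest, 0.004 fully pressed; a plain spring, 5 N when fully in; it comes back when released.
- plate (a point): Centre of the upper face of the white plate (90 x 100 mm) on top of the readout, 89 mm above the bench. Axes as the readout's.
- mortar: Loose white mortar with a pestle in it, 100 mm across, 55 mm high (pestle to 75 mm): a bystander. Origin under its centre.
- tube_rack: Loose red tube rack 85 x 130 x 49 mm: a bystander. Origin under its centre.
- bottle: Loose glass bottle with a blue cap, 64 mm diameter, 120 mm high: a bystander. Origin under its centre.
Things that resemble listed ones, but are neither listed nor needed, are in the scene too. What is meant by the part that bears rod_centre is not green, and is the larger of those in its own colour.

How it is judged (in metres and radians):
On the way, in this order (a step that is already met when the one before it is completed fails the run):
1. the button is pressed in with the rod, held by the robot (value of joint zero_button above 0.003 m and contact force between gauge_rod and panel above 1 N and contact force between gauge_rod and the fingers above 1 N and distance between rod_tip and panel below 0.015 m), for 0.1 s.
2. the rod is in the guide tube with its collar against the mouth (z of collar_face in the frame of guide below 0.0025 m and x of collar_face in the frame of guide between -0.004 and 0.004 m and y of collar_face in the frame of guide between -0.004 and 0.004 m and angle between the x axis of rod_tip and the z axis of guide, either way round below 0.1 rad and contact force between gauge_rod and guide above 0.5 N), for 0.2 s.
At the end, for the whole second after the job is handed in: The rod is held in the fingers, at rest (under 30 mm/s), touching neither heater, readout nor cradle, level within 7 degrees (0.12 rad), its tip within 45 mm of the white plate's centre as seen from above and 40 to 140 mm above it (angle between rod_tip's own x axis and vertical between 1.45 and 1.69 rad and horizontal distance between rod_tip and plate below 0.045 m and z of rod_tip in the frame of plate between 0.04 and 0.14 m and contact force between gauge_rod and the fingers above 1 N and contact force between gauge_rod and heater below 0.1 N and contact force between gauge_rod and readout below 0.1 N and contact force between gauge_rod and cradle below 0.1 N and linear speed of gauge_rod below 0.03 m/s); the arm keeps its last pose, push and grip.
It fails at once if a bystander is moved by more than 30 mm (distance of any of mortar, tube_rack, bottle from where it was at the start of the episode above 0.03 m).
It also fails if it takes over 66 s, if anything falls off the work surface, if the arm or the gripper's body presses on something with over 40 N, if the wrist force passes 120 N, or if a joint passes its speed limit or range.

## Working session

There is one attempt and no reset: what is moved stays moved. The work goes in short steps, Python scripts to look and compute and a tool call to move; the robot and the scene stay as the last step left them, time stands still between calls to the robot, and variables do not carry over. Pictures are saved under pics/ and viewed, at most 10 in all, crops included, and the job is handed in when it is done.

Besides the shell and the picture viewer there is one more tool, called after "Request:" as name(argument=value, ...), one argument or row to a line, values as JSON. apply_moves: Moves the arm, as the interface text tells. Its arguments: {"type":"object","properties":{"commands":{"type":"array","items":{"type":"array","items":{"type":"number"}}},"fingers":{"type":"number"}},"required":["commands"]}

```bash
mkdir -p pics; ls; python3 - <<'E'
from cell import *
import cv2, numpy as np
print(state())
for c in ["scene","side","wrist"]:
    print(c,calibration(c)); im=get_image(c); cv2.imwrite(f"pics/{c}0.png",im[:,:,::-1])
    for n in ["rod_centre","cradle","heater","guide","readout","panel","zero_button","mortar","tube_rack","bottle"]:
        try: print(c,n,[(np.round(d["extent"]).astype(int).tolist(),round(d["p"],2)) for d in find_in(c,n)[:4]])
        except Exception as e: print(n,e)
a=cv2.imread("pics/scene0.png");b=cv2.imread("pics/side0.png")
cv2.imwrite("pics/s0.png",cv2.resize(a,(800,600)));cv2.imwrite("pics/d0.png",cv2.resize(b,(800,600)))
E
```

```text
pics
{'clock': 0.0, 'joint_positions': array([ 1.09579011e+00,  3.26907484e-01, -1.93635987e-01,  1.05200317e+00,
        2.09935566e-06,  1.43658574e+00]), 'qd': array([ 1.00445675e-03, -1.49108250e-03, -4.14915636e-04,  1.00253389e-03,
       -7.22839425e-06, -1.61729931e-04]), 'tau': array([-1.18489410e-03, -4.43399298e+01,  2.62440115e+01,  1.54331792e-02,
       -6.48840205e-05, -5.52897781e-07]), 'tcp_pos': array([183.54336959, 517.82446593, 230.50188776]), 'orientation': array([-5.32644194e-01, -3.09557378e+00,  2.62138775e-03]), 'contact_force': array([ 0.65325431,  0.10651392, -0.33777646]), 'ft_torque': array([-0.02346977, -0.01455009,  0.03087323]), 'grip_force': 0.0, 'gripper_width': 1.0024001677006589}
scene {'vertical_fov': 50.37823037676167, 'cx': 257.76222211602595, 'cy': 191.40699835472319, 'xyz': array([1291.6149372 , -512.44912714,  742.12805186]), 'attitude': array([-2.03156989, -0.94663812,  0.50220901])}
scene rod_centre [([216, 208, 55, 35], 0.87), ([296, 248, 51, 12], 0.59), ([284, 141, 11, 19], 0.52)]
scene cradle [([216, 211, 63, 57], 0.79), ([221, 206, 51, 
[... 779 characters left out ...]
 [([191, 178, 43, 49], 0.91), ([273, 127, 22, 36], 0.26)]
side panel [([190, 177, 36, 9], 0.6)]
side zero_button []
side mortar [([215, 110, 26, 31], 0.87)]
side tube_rack [([316, 281, 54, 58], 0.71), ([272, 125, 22, 38], 0.64)]
side bottle [([273, 127, 22, 35], 0.94)]
wrist {'vertical_fov': 63.450587133785824, 'cx': 258.90729180264333, 'cy': 191.93128478620278, 'xyz': array([107.59507646, 546.493311  , 373.83407803]), 'attitude': array([2.34379009, 1.65632374, 0.26593964])}
wrist rod_centre [([180, 284, 58, 76], 0.78)]
wrist cradle []
wrist heater []
wrist guide []
wrist readout [([73, 376, 28, 6], 0.51)]
wrist panel []
wrist zero_button []
wrist mortar []
wrist tube_rack []
wrist bottle []
```

View pics/s0.png

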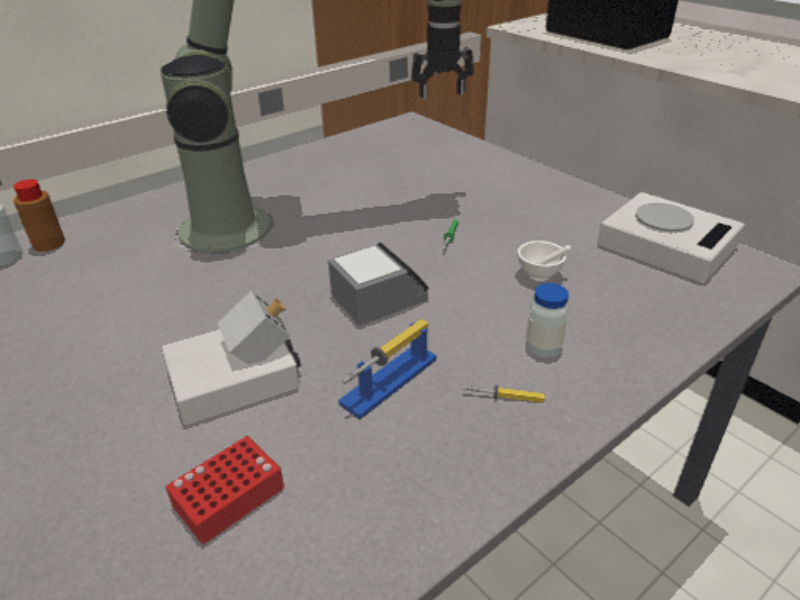

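View pics/d0.png

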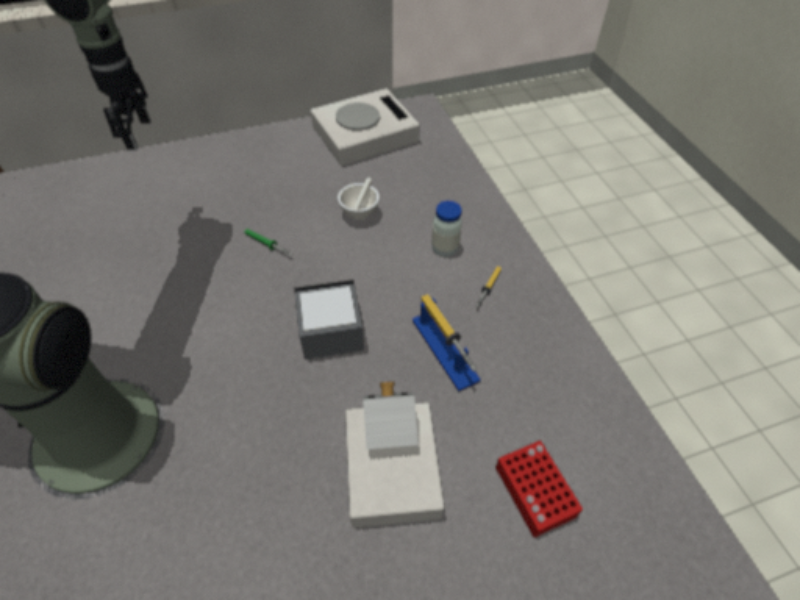

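The rod candidates are the yellow one in the blue cradle at scene (243,225), the small yellow one on the bench (320,254) and the green one (289,150). The one in the cradle fits: it is yellow and the larger of the two yellows. I'll confirm it in an enlarged crop and get rough positions.

```bash
cat > h.py <<'E'
import numpy as np, cv2
from scipy.spatial.transform import Rotation as R
from cell import *
def fpx(c): return 192/np.tan(np.radians(c["vertical_fov"])/2)
def ray(c,u,v):
    d=np.array([(u-c["cx"])/fpx(c),(v-c["cy"])/fpx(c),1.]); return R.from_rotvec(c["attitude"]).apply(d)
def onz(c,u,v,z):
    d=ray(c,u,v); p=np.array(c["xyz"]); return p+d*(z-p[2])/d[2]
def proj(c,P):
    q=R.from_rotvec(c["attitude"]).inv().apply(np.atleast_2d(P)-c["xyz"]); return np.c_[q[:,0]/q[:,2]*fpx(c)+c["cx"],q[:,1]/q[:,2]*fpx(c)+c["cy"]]
def tri(obs):
    A=np.zeros((3,3));b=np.zeros(3)
    for c,u,v in obs:
        d=ray(c,u,v);d/=np.linalg.norm(d);M=np.eye(3)-np.outer(d,d);A+=M;b+=M@c["xyz"]
    return np.linalg.solve(A,b)
def move(target_pos,target_rot):
    """shift/turn units from the current measured pose"""
    s=state();Rc=R.from_rotvec(s["orientation"])
    return Rc.inv().apply(np.array(target_pos)-s["tcp_pos"])/150,(Rc.inv()*target_rot).as_rotvec()/np.pi
E
python3 - <<'E'
from h import *
a=cv2.imread("pics/scene0.png")[140:290,195:355]; b=cv2.imread("pics/side0.png")[170:300,215:315]
cv2.imwrite("pics/crop.png",np.hstack([cv2.resize(a,(480,450),interpolation=2),cv2.resize(b[:,:106],(320,450) if 0 else (300,390),interpolation=2).copy() if 0 else cv2.copyMakeBorder(cv2.resize(b,(300,390),interpolation=2),0,60,0,0,0)]))
S=calibration("scene");D=calibration("side")
k=.64
print("handle ends scene z70", onz(S,428*k,325*k,78).round(), onz(S,383*k,353*k,78).round())
print("tip", onz(S,345*k,380*k,70).round())
print("guide", tri([(S,277*k,308*k),(D,388*k,384*k)]).round())
print("plate", onz(S,370*k,264*k,89).round(), onz(D,328*k,308*k,89).round())
for n,u,v,z in [("mortar",341*k*1.58,165,30)]: pass
print("mortar",onz(S,347,168,30).round(),"bottle",onz(S,349,226,0).round(),"rack",onz(S,144,310,49).round(), "heater",onz(S,147,225,55).round())
s=state();print("cam in tool",R.from_rotvec(s["orientation"]).inv().apply(calibration("wrist")["xyz"]-s["tcp_pos"]),(R.from_rotvec(s["orientation"]).inv()*R.from_rotvec(calibration("wrist")["attitude"])).as_matrix().round(3))
print(R.from_rotvec(s["orientation"]).as_matrix().round(3))
E
```

```text
handle ends scene z70 [661.  53.  78.] [668. -49.  78.]
tip [ 673. -127.   70.]
guide [ 509. -140.  124.]
plate [459.  85.  89.] [458.  80.  89.]
mortar [612. 411.  30.] bottle [783. 224.   0.] rack [ 715. -354.   49.] heater [ 478. -225.   55.]
cam in tool [  81.24849295    1.01214007 -142.56311022] [[ 0.    -0.95  -0.313]
 [ 1.     0.     0.   ]
 [-0.    -0.313  0.95 ]]
[[-0.942  0.334 -0.   ]
 [ 0.334  0.942 -0.   ]
 [-0.    -0.    -1.   ]]
```

View pics/crop.png

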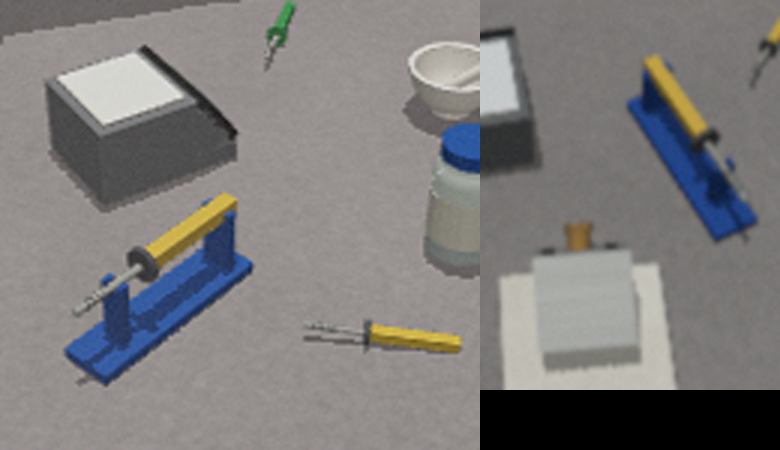

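The crop confirms it. The rod in the blue cradle (crop about (190,235)) is the larger yellow one, and the bench one at (415,338) is the smaller look-alike. Next I'll go to a wrist viewpoint above the work area.

Request:
apply_moves(
  commands=[
    [-0.86,-0.49,-0.12,0,0,0],
    [-0.86,-0.49,-0.12,0,0,0],
    [-0.86,-0.49,-0.12,0,0,0],
  ],
)

```text
clock: 2.02
tcp_pos: [282.4, 404.1, 249.8]
orientation: [0.537, 3.095, 0.0]
contact_force: [-0.5, 0.4, 1.2]
gripper_width: 1.004
grip_force: 0.0
```

Request:
apply_moves(
  commands=[
    [-0.86,-0.49,-0.12,0,0,0],
    [-0.86,-0.49,-0.12,0,0,0],
    [-0.86,-0.49,-0.12,0,0,0],
  ],
)

```text
clock: 2.4
tcp_pos: [379.8, 291.5, 267.9]
orientation: [0.538, 3.094, 0.001]
contact_force: [-0.5, 0.5, -0.1]
gripper_width: 1.0
grip_force: 0.0
```

Request:
apply_moves(
  commands=[
    [-0.86,-0.49,-0.12,0,0,0],
    [-0.86,-0.49,-0.12,0,0,0],
    [-0.86,-0.49,-0.12,0,0,0],
  ],
)

```text
clock: 2.78
tcp_pos: [477.0, 178.8, 285.8]
orientation: [0.538, 3.094, 0.0]
contact_force: [0.4, 0.1, 1.4]
gripper_width: 1.0
grip_force: 0.0
```

Request:
apply_moves(
  commands=[
    [-0.86,-0.49,-0.12,0,0,0.18],
    [-0.86,-0.49,-0.12,0,0,0.18],
    [-0.86,-0.49,-0.12,0,0,0.18],
    [-0.86,-0.49,-0.12,0,0,0.18],
  ],
)

```text
clock: 3.28
tcp_pos: [572.9, 67.3, 302.9]
orientation: [1.378, 2.823, -0.0]
contact_force: [-0.8, 0.8, 1.2]
gripper_width: 0.998
grip_force: 0.0
```

Request:
apply_moves(
  commands=[
    [0,0,0,0,0,0.18],
    [0,0,0,0,0,0.18],
    [0,0,0,0,0,0.18],
    [0,0,0,0,0,0.18],
    [0,0,0,0,0,0.18],
  ],
)

```text
clock: 3.9
tcp_pos: [571.4, 69.5, 303.3]
orientation: [-2.103, -2.333, 0.0]
contact_force: [-0.8, 1.2, -0.3]
gripper_width: 0.998
grip_force: 0.0
```

```bash
python3 - <<'E'
from h import *
s=state();print(s["clock"],s["tcp_pos"],R.from_rotvec(s["orientation"]).as_matrix().round(3),s["joint_positions"].round(3),s["contact_force"])
c=calibration("wrist");np.save("w1.npy",c,allow_pickle=True)
im=get_image("wrist");cv2.imwrite("pics/w1r.png",im[:,:,::-1]);cv2.imwrite("pics/w1.png",cv2.resize(im[:,:,::-1],(800,600),interpolation=2))
for n in ["rod_centre","guide","panel","zero_button","readout","plate","heater"]:
    try: print(n,[(np.round(d["extent"]).astype(int).tolist(),round(d["p"],2)) for d in find_in("wrist",n)[:3]])
    except Exception as e: print(n,e)
E
```

```text
3.9 [571.38979045  69.5481331  303.33602772] [[-0.103  0.995 -0.   ]
 [ 0.995  0.103  0.   ]
 [ 0.    -0.    -1.   ]] [-0.007  0.34   0.012  1.242  0.     1.46 ] [-0.75641856  1.19574614 -0.34301527]
rod_centre [([390, 124, 82, 62], 0.9), ([306, 176, 23, 126], 0.8), ([106, 43, 128, 153], 0.63)]
guide [([152, 294, 73, 65], 0.87)]
panel [([115, 42, 121, 62], 0.74), ([308, 175, 22, 127], 0.39)]
zero_button [([176, 67, 12, 5], 0.54)]
readout [([113, 42, 125, 63], 0.69), ([107, 43, 131, 152], 0.57)]
plate [([102, 45, 134, 147], 0.96)]
heater [([151, 260, 96, 107], 0.57)]
```

View pics/w1.png

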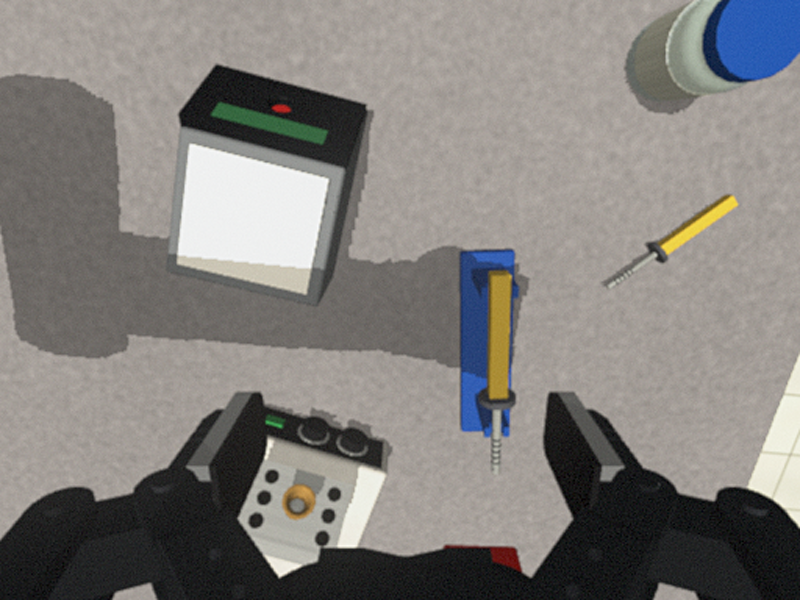

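Wrist view (800x600 scale): rod handle from (499,271) to (498,400) with its tip at (496,470), red button at (281,108), plate centre about (251,219), guide mouth at (299,502), and the heater's knob face edge at about (264,425)-(383,468). I'll refine these numerically.

```bash
python3 - <<'E'
from h import *
c=np.load("w1.npy",allow_pickle=True).item(); im=cv2.imread("pics/w1r.png"); h=cv2.cvtColor(im,cv2.COLOR_BGR2HSV).astype(int)
def cen(m,box):
    z=np.zeros(m.shape,bool);x0,y0,x1,y1=box;z[y0:y1,x0:x1]=m[y0:y1,x0:x1];v,u=np.nonzero(z);return u,v
H,S,V=h[...,0],h[...,1],h[...,2]
u,v=cen(((H<8)|(H>172))&(S>130),(160,55,200,85));print("red",len(u),u.mean(),v.mean(),u.min(),u.max(),v.min(),v.max());b=onz(c,u.mean(),v.mean(),51);print(b)
u,v=cen((H>18)&(H<32)&(S>130),(300,165,340,265));print("yellow",len(u),u.min(),u.max(),v.min(),v.max())
for r in (178,190,210,230,245): print(r,u[v==r].min(),u[v==r].max(),end=";")
P=[onz(c,a+.5,b_,78) for a,b_ in [(u[v==180].mean(),180),(u[v==245].mean(),245)]];print(P)
print("handle back top",onz(c,u.mean(),v.min(),78))
print("tip",onz(c,496/1.5625,470/1.5625,70))
u,v=cen((H>8)&(H<24)&(S>120),(165,300,215,340));print("brass",len(u),u.mean(),v.mean(),u.min(),u.max(),v.min(),v.max(),onz(c,(u.min()+u.max()+1)/2,(v.min()+v.max()+1)/2,125))
pc=[onz(c,a/1.5625,b/1.5625,89) for a,b in [(191,144),(329,179),(304,295),(176,265)]];print(np.round(pc),np.mean(pc,0))
a,b=onz(c,264/1.5625,425/1.5625,55),onz(c,383/1.5625,468/1.5625,55);print("heater edge",a,b,np.degrees(np.arctan2(*(b-a)[[1,0]])))
A=cv2.resize(im[35:205,95:245],(450,510),interpolation=2);B=cv2.resize(im[255:384,140:256],(348,387),interpolation=2);B=cv2.copyMakeBorder(B,0,123,0,0,0)
cv2.imwrite("pics/w1c.png",np.hstack([A,B]))
E
```

```text
red 62 179.6290322580645 69.20967741935483 173 186 67 72
[466.63563912 163.86911874  51.        ]
yellow 1046 312 326 174 255
178 313 326;190 313 325;210 313 325;230 313 324;245 313 324;[array([648.25735066,  53.45031078,  78.        ]), array([661.67838707, -34.9340303 ,  78.        ])]
handle back top [645.59470006  60.84742031  78.        ]
tip [ 676.30169165 -127.83394157   70.        ]
brass 253 191.07905138339922 319.7826086956522 181 201 310 331 [ 506.7336439 -133.6056896  125.       ]
[[414. 133.  89.]
 [511. 119.  89.]
 [497.  30.  89.]
 [400.  43.  89.]] [455.56658079  81.16504749  89.        ]
heater edge [ 458.89215372 -112.32591533   55.        ] [ 572.88339181 -147.99806727   55.        ] -17.376867183739
```

View pics/w1c.png

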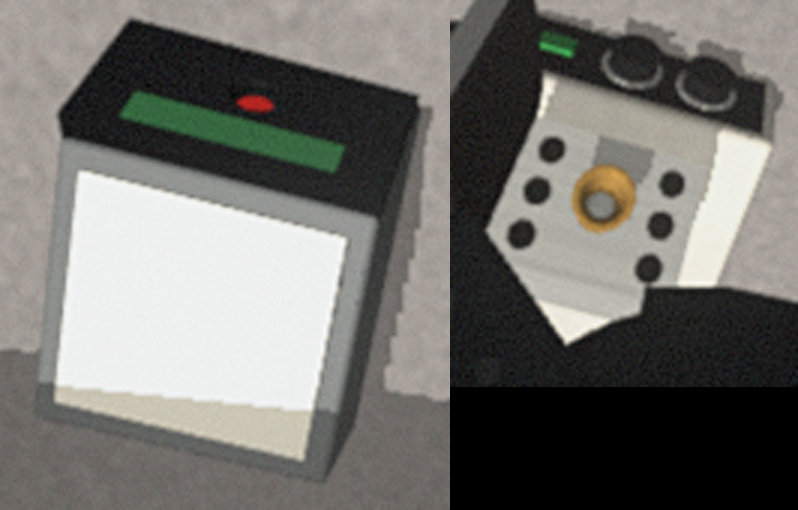

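Request:
apply_moves(
  commands=[
    [-0.475,0.511,0.5,0,0,-0.015],
    [-0.475,0.511,1.0,0,0,-0.015],
    [-0.475,0.511,1.0,0,0,-0.015],
    [-0.475,0.511,1.0,0,0,-0.015],
    [-0.475,0.511,1.0,0,0,-0.015],
  ],
)

```text
clock: 4.92
tcp_pos: [655.4, 5.7, 154.4]
orientation: [2.053, 2.378, 0.001]
contact_force: [0.5, 0.3, 0.3]
gripper_width: 1.003
grip_force: 0.0
```

```bash
python3 - <<'E'
from h import *
c=np.load("w1.npy",allow_pickle=True).item()
pc=np.array([onz(c,95+a/3,35+b/3,89) for a,b in [(79,171),(347,237),(303,461),(54,401)]])
pl=pc.mean(0)
d=[pc[1]-pc[0],pc[2]-pc[3]];e=[pc[0]-pc[3],pc[1]-pc[2]]
print("plate",pl,[np.linalg.norm(x).round(1) for x in d+e],[np.degrees(np.arctan2(x[1],x[0])).round(1)+90 for x in d],[np.degrees(np.arctan2(x[1],x[0])).round(1) for x in e])
a,b=onz(c,140+95/3,255+75/3,55),onz(c,140+320/3,255+140/3,55);print("heater yaw",np.degrees(np.arctan2(*(b-a)[[1,0]]))+90)
yaw=np.radians(np.mean([np.degrees(np.arctan2(x[1],x[0]))+90 for x in d]+[np.degrees(np.arctan2(x[1],x[0])) for x in e]));print("readout yaw",np.degrees(yaw))
t=np.radians(35);hx=np.array([np.cos(yaw),np.sin(yaw),0]);z=hx*np.cos(t)+np.array([0,0,np.sin(t)]);up=-hx*np.sin(t)+np.array([0,0,np.cos(t)])
p=onz(c,180.1,69.7,48.8)+2.8*up+5*z;print("panel",p,"rel plate in readout axes",(p-pl)@hx,(p-pl)@np.array([-hx[1],hx[0],0]))
# now
s=state();print(s["tcp_pos"],R.from_rotvec(s["orientation"]).as_matrix().round(3)[:,0])
c=calibration("wrist");im=get_image("wrist");cv2.imwrite("pics/w2r.png",im[:,:,::-1]);h=cv2.cvtColor(im,cv2.COLOR_RGB2HSV).astype(int)
m=(h[...,0]>18)&(h[...,0]<32)&(h[...,1]>130);n,l,st,ce=cv2.connectedComponentsWithStats(m.astype(np.uint8));i=1+np.argmax(st[1:,4]);print(st[i],ce[i])
v,u=np.nonzero(l==i);rows=[v.min()+8,v.max()-8]
P=[onz(c,u[v==r].mean()+.5,r+.5,78) for r in rows];print(P, np.degrees(np.arctan2(P[0][1]-P[1][1],P[0][0]-P[1][0])), "back end",onz(c,u.mean(),v.min(),78),"front",onz(c,u.mean(),v.max()+1,78))
E
```

```text
plate [455.89052852  81.72142638  89.        ] [np.float64(99.4), np.float64(99.6), np.float64(88.9), np.float64(90.3)] [np.float64(82.3), np.float64(81.6)] [np.float64(81.8), np.float64(81.9)]
heater yaw 76.92123194769651
readout yaw 81.88986662780525
panel [467.02298702 165.9188781   53.96150791] rel plate in readout axes 84.92589596932704 0.8571474620093797
[655.41688721   5.7399543  154.42654856] [-0.146  0.989  0.   ]
[ 249  131   23  138 2822] [259.83061658 197.91495393]
[array([649.24765582,  53.7490951 ,  78.        ]), array([663.13479803, -41.87799581,  78.        ])] 98.26283566108206 back end [647.91198401  59.52802198  78.        ] front [664.14890784 -49.61651624  78.        ]
```

Request:
apply_moves(
  commands=[
    [0.005,0.004,0.35,0,0,0],
    [0.005,0.004,0.6,0,0,0],
    [0.005,0.004,0.69,0,0,0],
    [0.005,0.004,0.69,0,0,0],
  ],
)

```text
clock: 5.48
tcp_pos: [656.3, 6.7, 51.3]
orientation: [2.052, 2.377, 0.001]
contact_force: [-0.2, 0.7, 0.6]
gripper_width: 0.998
grip_force: 0.0
```

Request:
apply_moves(
  commands=[
    [0,0,0,0,0,0],
    [0,0,0,0,0,0],
    [0,0,0,0,0,0],
    [0,0,0,0,0,0],
    [0,0,0,0,0,0],
  ],
  fingers=0,
)

```text
clock: 6.1
tcp_pos: [655.9, 6.3, 50.4]
orientation: [2.053, 2.377, 0.001]
contact_force: [-0.7, -0.0, 4.4]
gripper_width: 0.176
grip_force: 58.7
```

Request:
apply_moves(
  commands=[
    [0,0,0,0,0,0],
    [0,0,0,0,0,0],
    [0,0,0,0,0,0],
  ],
)

```text
clock: 6.48
tcp_pos: [655.9, 6.3, 50.3]
orientation: [2.053, 2.377, 0.0]
contact_force: [-0.9, -1.3, 5.1]
gripper_width: 0.172
grip_force: 58.8
```

Request:
apply_moves(
  commands=[
    [0,0,-0.2,0,0,0],
    [0,0,-0.5,0,0,0],
    [0,0,-0.8,0,0,0],
    [0,0,-1.0,0,0,0],
    [0,0,-1.0,0,0,0],
  ],
)

```text
clock: 7.1
tcp_pos: [657.2, 6.2, 202.0]
orientation: [2.051, 2.375, 0.004]
contact_force: [0.0, -0.5, -1.7]
gripper_width: 0.173
grip_force: 59.5
```

```bash
cat >> h.py <<'E'
T35=np.radians(35)
def frame(yawdeg,tilt=T35):
    y=np.radians(yawdeg);hx=np.array([np.cos(y),np.sin(y),0]);x=hx*np.cos(tilt)+np.array([0,0,np.sin(tilt)]);yy=np.array([np.sin(y),-np.cos(y),0])
    return R.from_matrix(np.c_[x,yy,np.cross(x,yy)])
def rodpose():
    s=state();c=calibration("wrist");im=get_image("wrist");cv2.imwrite("pics/last.png",im[:,:,::-1]);h=cv2.cvtColor(im,cv2.COLOR_RGB2HSV).astype(int)
    m=(h[...,0]>18)&(h[...,0]<32)&(h[...,1]>130);n,l,st,ce=cv2.connectedComponentsWithStats(m.astype(np.uint8))
    Rc=R.from_rotvec(s["orientation"]);Ri=Rc.inv();o=Ri.apply(c["xyz"]-s["tcp_pos"])
    v,u=np.nonzero(m)
    def tool(u,v,z=-27):
        d=Ri.apply(ray(c,u,v));return o+d*(z-o[2])/d[2]
    return s,st[1:][st[1:,4]>40],[tool(u[v==r].mean()+.5,r+.5).round(1) for r in np.unique(v)[3::15]],tool(u.mean(),v.min()),tool(u.mean(),v.max()+1)
E
python3 - <<'E'
from h import *
s,st,P,b,f=rodpose();print(s["tcp_pos"],s["contact_force"],s["gripper_width"],st,P,b,f,sep="\n")
cv2.imwrite("pics/w3.png",cv2.imread("pics/last.png"))
pan=np.array([467,165.9,54]);Rt=frame(81.9);z=Rt.as_matrix()[:,0];print(Rt.as_matrix().round(3))
tcp=pan+40*z-Rt.apply([-136,0,-19]);print(tcp);print(move(tcp,Rt))
E
```

```text
[657.24696894   6.21688917 202.03858664]
[ 0.04058526 -0.46896991 -1.70085749]
0.1726956236137753
[[ 406   72   69   51  919]
 [ 239  162   41  195 7201]]
[array([ 86.8,  72.6, -27. ]), array([ 81.8,  68. , -27. ]), array([ 76.7,  60.9, -27. ]), array([ 71.5,  56.4, -27. ]), array([ 51.1,   0. , -27. ]), array([ 45.1,   0. , -27. ]), array([ 38.8,   0. , -27. ]), array([ 32.4,   0.1, -27. ]), array([ 25.7,  -0.1, -27. ]), array([ 18.9,   0.1, -27. ]), array([ 11.7,   0.1, -27. ]), array([  4.4,   0.1, -27. ]), array([ -3.3,   0.3, -27. ]), array([-11.2,  -0.1, -27. ]), array([-19.4, -15.3, -27. ]), array([-27.9,  -7.9, -27. ]), array([-36.8,   0.1, -27. ])]
[107.15900739   5.6178968  -27.        ]
[-55.82046811   8.60992563 -27.        ]
[[ 0.115  0.99   0.081]
 [ 0.811 -0.141  0.568]
 [ 0.574 -0.    -0.819]]
[488.84937257 319.42169354 139.38556396]
(array([ 2.22737966, -0.79891955,  0.40182737]), array([-0.02762611,  0.19309014,  0.08874486]))
```

View pics/w3.png

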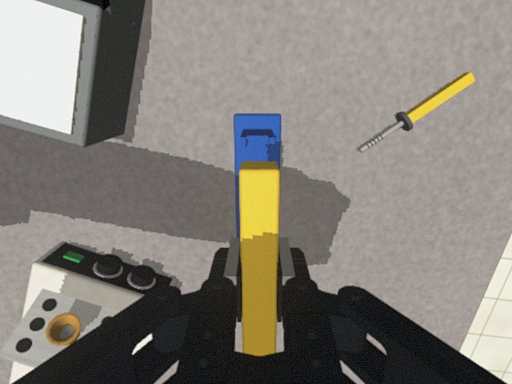

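The rod is held centred in the fingers (handle from (259,165) to (259,352)), and the guide mouth shows at (63,328). Next I'll carry it toward the panel.

Request:
apply_moves(
  commands=[
    [0.4,-0.2,0,0,0,0],
    [0.8,-0.4,0,0,0,0],
    [0.9,-0.4,0,0,0,0],
    [0.9,-0.4,0,0,0,0],
  ],
)

```text
clock: 7.65
tcp_pos: [574.5, 132.7, 197.6]
orientation: [-2.048, -2.379, 0.004]
contact_force: [0.5, -1.1, -1.5]
gripper_width: 0.173
grip_force: 59.5
```

Request:
apply_moves(
  commands=[
    [0.4,-0.2,0,0,0,0],
    [0.8,-0.4,0,0,0,0],
    [0.9,-0.4,0,0,0,0],
    [0.9,-0.4,0,0,0,0],
  ],
)

```text
clock: 8.15
tcp_pos: [497.0, 256.4, 198.4]
orientation: [-2.051, -2.379, 0.003]
contact_force: [0.8, -0.6, -1.0]
gripper_width: 0.177
grip_force: 59.5
```

```bash
python3 - <<'E'
from h import *
pan=np.array([467,165.9,54]);Rt=frame(81.9);z=Rt.as_matrix()[:,0]
tcp=pan+40*z-Rt.apply([-137,0,-19]);print(tcp,state()["tcp_pos"]);print(move(tcp,Rt))
E
```

```text
[488.9647921  320.23267344 139.95914039] [496.97456342 256.38221856 198.44391211]
(array([0.42917499, 0.01066159, 0.38956651]), array([-0.02864185,  0.19338004,  0.08908214]))
```

Request:
apply_moves(
  commands=[
    [0.43,0.01,0,-0.029,0.193,0.089],
    [0.43,0.01,0.1,-0.029,0.193,0.089],
    [0.43,0.01,0.2,-0.029,0.193,0.089],
    [0.43,0.01,0.3,-0.029,0.193,0.089],
    [0.43,0.01,0.39,-0.029,0.193,0.089],
  ],
)

```text
clock: 8.78
tcp_pos: [489.5, 316.8, 138.7]
orientation: [-2.025, -1.746, -0.635]
contact_force: [0.5, -0.1, -0.9]
gripper_width: 0.179
grip_force: 59.5
```

Request:
apply_moves(
  commands=[
    [0,0,0,0,0,0],
    [0,0,0,0,0,0],
  ],
)

```text
clock: 9.02
tcp_pos: [491.0, 320.5, 142.1]
orientation: [-2.018, -1.752, -0.641]
contact_force: [0.3, 0.4, -1.1]
gripper_width: 0.175
grip_force: 59.5
```

```bash
python3 - <<'E'
from h import *
pan=np.array([467,165.9,54]);Rt=frame(81.9);z=Rt.as_matrix()[:,0]
tcp=pan+40*z-Rt.apply([-137,0,-19]);print(tcp,state());print(move(tcp,Rt))
ims=[]
for n in ["wrist","side"]:
    im=get_image(n);ims.append(cv2.resize(im[:,:,::-1],(400,300),interpolation=2) if n=="wrist" else cv2.resize(im[120:240,160:320,::-1],(400,300),interpolation=2))
    c=calibration(n)
    s=state();Rc=R.from_rotvec(s["orientation"])
    print(n,proj(c,[s["tcp_pos"]+Rc.apply([-137,0,-19]),s["tcp_pos"]+Rc.apply([54,0,-19]),pan]).round(1))
im=get_image("scene");ims.append(cv2.resize(im[100:250,200:400,::-1],(400,300),interpolation=2))
print("scene",proj(calibration("scene"),[s["tcp_pos"]+Rc.apply([-137,0,-19]),s["tcp_pos"]+Rc.apply([54,0,-19]),pan]).round(1))
cv2.imwrite("pics/m1.png",np.vstack([np.hstack(ims[:2]),np.hstack([ims[2],0*ims[2]])]))
E
```

```text
[488.9647921  320.23267344 139.95914039] {'clock': 9.025, 'joint_positions': array([ 0.15724686,  0.33451276, -0.61149359,  0.41679955,  0.57861119,
        1.93118935]), 'qd': array([ 0.00815778, -0.01083557, -0.00109826, -0.00494279,  0.0058078 ,
        0.00082905]), 'tau': array([-3.35202171e-01, -4.02025580e+01,  2.15430039e+01, -1.61102258e+00,
        1.86666045e+00, -2.20189278e-03]), 'tcp_pos': array([490.98879061, 320.46978438, 142.05102097]), 'orientation': array([-2.01837497, -1.75205714, -0.64069002]), 'contact_force': array([ 0.33878391,  0.42949051, -1.1195396 ]), 'ft_torque': array([-0.63579597,  0.09132393,  0.0055839 ]), 'grip_force': 59.48991000652313, 'gripper_width': 0.17547310781142356}
(array([-0.01081526, -0.01319535,  0.00937917]), array([1.38262378e-03, 2.04263886e-05, 5.43981533e-04]))
wrist [[259.9 475.3]
 [260.3 161.1]
 [256.5 515.9]]
side [[205.5 170.2]
 [197.  112.8]
 [206.8 183.1]]
scene [[269.  160.5]
 [311.4 116. ]
 [259.6 170.3]]
```

View pics/m1.png

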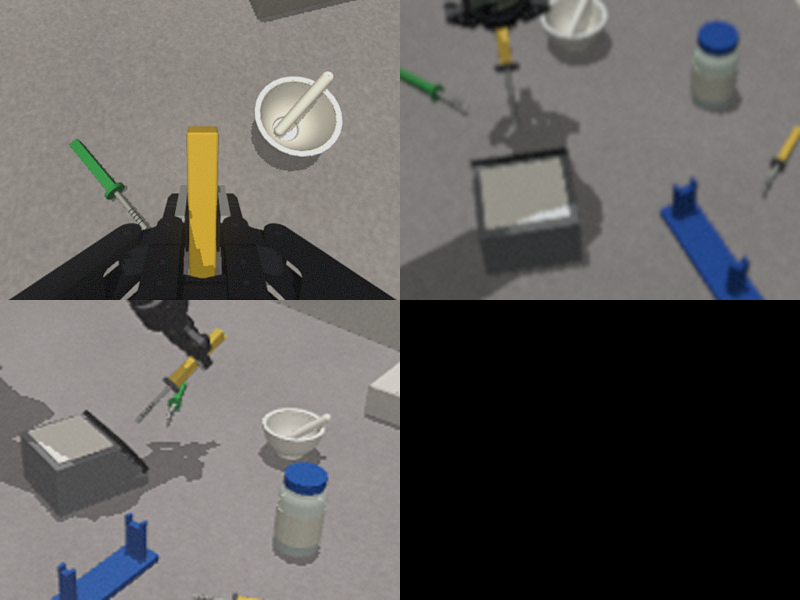

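In the scene view the tip is at (138,420) of the panel, which matches the projected (269,160.5), so the rod geometry is right. I'll approach to just above the recess.

Request:
apply_moves(
  commands=[
    [-0.1,-0.013,0.01,0,0,0],
    [-0.2,-0.013,0.01,0,0,0],
    [-0.26,-0.013,0.01,0,0,0],
    [-0.26,-0.013,0.01,0,0,0],
  ],
)

```text
clock: 9.68
tcp_pos: [483.2, 288.7, 117.0]
orientation: [-2.02, -1.748, -0.638]
contact_force: [-0.0, -0.4, -1.3]
gripper_width: 0.176
grip_force: 59.5
```

```bash
python3 - <<'E'
from h import *
pan=np.array([467,165.9,54]);Rt=frame(81.9);z=Rt.as_matrix()[:,0]
tcp=pan-9.5*z-Rt.apply([-137,0,-19]);s=state();print(s["tcp_pos"],s["contact_force"]);print(move(tcp,Rt))
E
```

```text
[483.15971488 288.6806713  116.97300215] [-0.03240927 -0.42085181 -1.25717701]
(array([-0.06703242,  0.00882892, -0.00292054]), array([ 9.53279059e-04,  3.28552374e-05, -6.82789219e-04]))
```

Request:
apply_moves(
  commands=[
    [-0.03,0.005,0,0,0,0],
    [-0.05,0.005,0,0,0,0],
    [-0.065,0.005,0,0,0,0],
    [-0.07,0.005,0,0,0,0],
    [-0.07,0.005,0,0,0,0],
  ],
)

```text
clock: 10.3
tcp_pos: [483.6, 282.3, 113.1]
orientation: [-2.015, -1.75, -0.644]
contact_force: [-0.1, 4.8, 3.5]
gripper_width: 0.173
grip_force: 59.6
```

```bash
python3 - <<'E'
from h import *
pan=np.array([467,165.9,54]);Rt=frame(81.9);z=Rt.as_matrix()[:,0]
s=state();tip=s["tcp_pos"]+R.from_rotvec(s["orientation"]).apply([-137,0,-19]);print("tip in panel",Rt.inv().apply(tip-pan),"F",Rt.inv().apply(s["contact_force"]),s["ft_torque"])
E
```

```text
tip in panel [-6.86103541  0.25801778  0.65432031] F [ 5.86498796 -0.73294898 -0.12830635] [ 0.75494411  0.00547151 -0.01914201]
```

Request:
apply_moves(
  commands=[
    [-0.02,0,0,0,0,0],
    [-0.03,0,0,0,0,0],
    [-0.03,0,0,0,0,0],
    [-0.03,0,0,0,0,0],
  ],
)

```text
clock: 10.8
tcp_pos: [484.0, 281.9, 113.4]
orientation: [-2.006, -1.748, -0.653]
contact_force: [-0.4, 15.0, 11.7]
gripper_width: 0.175
grip_force: 59.8
```

```bash
python3 - <<'E'
from h import *
pan=np.array([467,165.9,54]);Rt=frame(81.9);z=Rt.as_matrix()[:,0]
s=state();tip=s["tcp_pos"]+R.from_rotvec(s["orientation"]).apply([-137,0,-19]);print("tip in panel",Rt.inv().apply(tip-pan),"F",Rt.inv().apply(s["contact_force"]),s["ft_torque"])
E
```

```text
tip in panel [-7.14943107  1.0573911   1.41327586] F [18.83411826 -2.53035596 -1.07606119] [ 2.95847506  0.17326554 -0.02948017]
```

Request:
apply_moves(
  commands=[
    [0.045,0,0,0,0,0],
    [0.045,0,0,0,0,0],
    [0.045,0,0,0,0,0],
  ],
)

```text
clock: 11.18
tcp_pos: [483.5, 282.8, 113.1]
orientation: [-2.018, -1.75, -0.64]
contact_force: [1.6, 3.4, 1.1]
gripper_width: 0.176
grip_force: 59.5
```

```bash
cat > t.py <<'E'
from h import *
pan=np.array([467,165.9,54]);Rt=frame(81.9);z=Rt.as_matrix()[:,0]
s=state();tip=s["tcp_pos"]+R.from_rotvec(s["orientation"]).apply([-137,0,-19]);print("tip in panel",Rt.inv().apply(tip-pan),"F",Rt.inv().apply(s["contact_force"]),s["ft_torque"])
E
python3 t.py
```

```text
tip in panel [-6.41047831 -0.11804049  0.42332486] F [3.61501702 1.06386999 1.1390708 ] [ 0.15585959 -0.15660104  0.03456359]
```

Request:
apply_moves(
  commands=[
    [0.015,0,0,0,0,0],
    [0.015,0,0,0,0,0],
    [0.015,0,0,0,0,0],
  ],
)

```text
clock: 11.55
tcp_pos: [483.6, 284.3, 114.0]
orientation: [-2.02, -1.75, -0.639]
contact_force: [1.8, 1.3, 0.6]
gripper_width: 0.169
grip_force: 59.5
```

```bash
python3 t.py
```

```text
tip in panel [-4.66507647 -0.34369623  0.32398742] F [1.62433628 1.5475578  0.41937788] [-0.23247295 -0.28266067 -0.01034901]
```

Measured force fell 4.7 N to 2.7 N over 1.75 mm of travel, about 1.2 N/mm. That is the button's spring, so it was fully pressed. Now I'll retract, level the rod and move to a view of the guide.

Request:
apply_moves(
  commands=[
    [0.15,0,0,0,0,0],
    [0.4,0,0,0,0,0],
    [0.4,0,0,0,0,0],
  ],
)

```text
clock: 11.92
tcp_pos: [490.8, 334.1, 149.6]
orientation: [-2.018, -1.753, -0.641]
contact_force: [-0.3, -0.5, -1.0]
gripper_width: 0.181
grip_force: 59.5
```

Request:
apply_moves(
  commands=[
    [0.15,0,-0.2,0,-0.194,0],
    [0.15,0,-0.2,0,-0.194,0],
    [0.15,0,-0.2,0,-0.194,0],
    [0.15,0,-0.2,0,-0.194,0],
    [0.15,0,-0.2,0,-0.194,0],
  ],
)

```text
clock: 12.55
tcp_pos: [489.6, 334.2, 184.5]
orientation: [2.373, 2.057, -0.0]
contact_force: [0.7, 0.0, -1.8]
gripper_width: 0.174
grip_force: 59.5
```

Request:
apply_moves(
  commands=[
    [-0.2,0.1,-0.3,0,0,0],
    [-0.6,0.3,-0.4,0,0,0],
    [-1,0.47,-0.45,0,0,0],
    [-1,0.47,-0.45,0,0,0],
  ],
)

```text
clock: 13.05
tcp_pos: [539.0, 171.0, 253.5]
orientation: [2.381, 2.047, 0.004]
contact_force: [-0.3, 0.7, -1.0]
gripper_width: 0.174
grip_force: 59.5
```

Request:
apply_moves(
  commands=[
    [-0.4,0.2,-0.1,0,0,0],
    [-0.8,0.4,-0.2,0,0,0],
    [-1,0.47,-0.2,0,0,0],
    [-1,0.47,-0.2,0,0,0],
    [-1,0.47,-0.2,0,0,0],
  ],
)

```text
clock: 13.68
tcp_pos: [585.9, 17.4, 282.6]
orientation: [-2.375, -2.055, -0.004]
contact_force: [-0.3, 0.3, -2.2]
gripper_width: 0.175
grip_force: 59.5
```

```bash
python3 - <<'E'
from h import *
s=state();print(s["clock"],s["tcp_pos"],R.from_rotvec(s["orientation"]).as_matrix().round(3),s["gripper_width"])
c=calibration("wrist");np.save("w4.npy",c,allow_pickle=True)
im=get_image("wrist");cv2.imwrite("pics/w4r.png",im[:,:,::-1]);print(proj(c,[[506.7,-133.6,125],[455.9,81.7,89]]))
u,v=proj(c,[[506.7,-133.6,125]])[0];u=int(u);v=int(v);x0=max(0,u-100);y0=min(max(0,v-80),384-150)
print(x0,y0);cv2.imwrite("pics/w4.png",cv2.resize(im[y0:y0+150,x0:x0+200,::-1],(800,600),interpolation=2))
E
```

```text
13.675 [585.89116123  17.41379437 282.63786479] [[ 0.144  0.99   0.001]
 [ 0.99  -0.144  0.002]
 [ 0.002  0.001 -1.   ]] 0.17495174276586095
[[210.54718902 309.60349081]
 [130.11865607 126.15698023]]
110 229
```

View pics/w4.png

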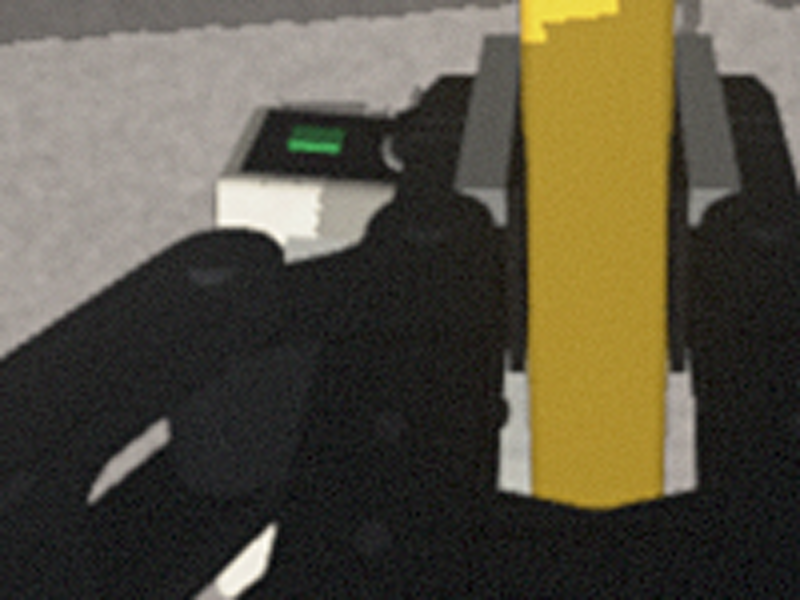

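The fingers hide the guide in this view, but w3 shows it clear at (63,328) with the front edge of the heater. I'll compute the guide's position and yaw from w1 and w3.

```bash
python3 - <<'E'
from h import *
c1=np.load("w1.npy",allow_pickle=True).item(); c4=np.load("w4.npy",allow_pickle=True).item()
s=state();Rc=R.from_rotvec(s["orientation"]);off=Rc.inv().apply(c4["xyz"]-s["tcp_pos"]);rel=Rc.inv()*R.from_rotvec(c4["attitude"]);print(off)
R3=R.from_rotvec([2.051,2.375,.004]);c3=dict(c4);c3["xyz"]=np.array([657.247,6.217,202.039])+R3.apply(off);c3["attitude"]=(R3*rel).as_rotvec()
for name,c,f,box,cols,rr in [("w1",c1,"pics/w1r.png",(165,300,215,340),range(178,243,2),(262,312)),("w3",c3,"pics/w3.png",(35,305,90,352),range(42,165,3),(250,318))]:
    im=cv2.imread(f);h=cv2.cvtColor(im,cv2.COLOR_BGR2HSV).astype(int);g=cv2.cvtColor(im,cv2.COLOR_BGR2GRAY).astype(float)
    x0,y0,x1,y1=box;m=(h[...,0]>8)&(h[...,0]<24)&(h[...,1]>110);mm=np.zeros_like(m);mm[y0:y1,x0:x1]=m[y0:y1,x0:x1]
    pts=cv2.findNonZero(mm.astype(np.uint8));(ex,ey),ax,an=cv2.fitEllipse(cv2.convexHull(pts));
    print(name,"ellipse",ex,ey,ax,an,"->",onz(c,ex+.5,ey+.5,125).round(1))
    pr=[]
    for u in cols:
        d=cv2.GaussianBlur(g,(0,0),1)[rr[0]:rr[1],u];k=np.argmax(np.diff(d));pr.append((u+.5,rr[0]+k+1))
    pr=np.array(pr,np.float32)
    best=None
    for i in range(len(pr)):
        for j in range(i+8,len(pr)):
            a,b=np.polyfit(pr[[i,j],0],pr[[i,j],1],1);q=abs(pr[:,1]-a*pr[:,0]-b)<1.2
            if best is None or q.sum()>best.sum(): best=q
    a,b=np.polyfit(pr[best,0],pr[best,1],1);u0,u1=pr[best,0].min(),pr[best,0].max()
    A,B=onz(c,u0,a*u0+b,55),onz(c,u1,a*u1+b,55);print(best.sum(),len(pr),u0,u1,A.round(),B.round(),"yaw",np.degrees(np.arctan2(*(B-A)[[1,0]]))+90)
E
```

```text
[  81.07726471   -0.32013268 -142.35841487]
w1 ellipse 190.83485412597656 320.5460510253906 (19.68797492980957, 22.363208770751953) 27.728473663330078 -> [ 506.5 -133.7  125. ]
33 33 178.5 242.5 [ 473. -126.   55.] [ 569. -150.   55.] yaw 75.67648194429404
w3 ellipse 63.40676498413086 329.297119140625 (30.321611404418945, 37.242889404296875) 54.121116638183594 -> [ 506.2 -134.6  125. ]
24 41 42.5 141.5 [ 444. -120.   55.] [ 549. -143.   55.] yaw 77.53911736858358
```

```bash
cat > g.py <<'E'
from h import *
import sys
G=np.array([505.7,-132,125]);Rt=frame(76.8);z=Rt.as_matrix()[:,0]
s=state();Rc=R.from_rotvec(s["orientation"]);tip=s["tcp_pos"]+Rc.apply([-137,0,-19])
print("tip in guide",Rt.inv().apply(tip-G).round(1),"F",Rt.inv().apply(s["contact_force"]).round(2),s["ft_torque"].round(2),"ang",(Rt.inv()*Rc).as_rotvec().round(3),s["gripper_width"],s["clock"])
print(*[x.round(3) for x in move(G+float(sys.argv[1])*z-Rt.apply([-137,0,-19]),Rt)])
E
python3 g.py 35
```

```text
tip in guide [ 124.1   55.8 -128.7] F [-0.26  0.52  1.38] [ 0.1  -0.04 -0.03] ang [ 0.026 -0.608 -0.085] 0.17332549985459758 13.725
[-0.059 -0.299  0.498] [-0.008  0.194  0.027]
```

Request:
apply_moves(
  commands=[
    [0.2,-0.1,0,-0.008,0.194,0.027],
    [0.2,-0.2,0,-0.008,0.194,0.027],
    [0.1,-0.3,0.1,-0.008,0.194,0.027],
    [0,-0.3,0.3,-0.008,0.194,0.027],
    [-0.05,-0.3,0.45,-0.008,0.194,0.027],
  ],
)

```text
clock: 14.35
tcp_pos: [540.0, 16.3, 214.0]
orientation: [-2.104, -1.666, -0.663]
contact_force: [0.1, -0.2, -1.8]
gripper_width: 0.177
grip_force: 59.5
```

Request:
apply_moves(
  commands=[
    [0,0,0,0,0,0],
    [0,0,0,0,0,0],
    [0,0,0,0,0,0],
  ],
)

```text
clock: 14.72
tcp_pos: [542.1, 17.1, 217.1]
orientation: [-2.103, -1.671, -0.667]
contact_force: [0.2, -0.8, -2.3]
gripper_width: 0.174
grip_force: 59.5
```

```bash
python3 g.py 15; python3 - <<'E'
from h import *
s=state();Rc=R.from_rotvec(s["orientation"]);P=[s["tcp_pos"]+Rc.apply([-137,0,-19]),[505.7,-132,125]]
ims=[]
for n in ["scene","side"]:
    im=get_image(n);p=proj(calibration(n),P);print(n,p.round(1))
    u,v=p.mean(0).astype(int);u0,v0=u-25,v-37;print(u0,v0);ims.append(cv2.resize(im[v0:v0+75,u0:u0+50,::-1],(400,600),interpolation=2))
cv2.imwrite("pics/m2.png",np.hstack(ims))
E
```

```text
tip in guide [41.5  1.8 -6.4] F [-1.94  0.32  1.51] [-0.66  0.13  0.02] ang [-0.002  0.    -0.003] 0.1742818530036818 14.725
[-0.177 -0.01   0.043] [ 0.001 -0.     0.001]
scene [[190.3 182.2]
 [180.1 194.3]]
160 151
side [[246.1 228.9]
 [246.5 244.7]]
221 199
```

View pics/m2.png

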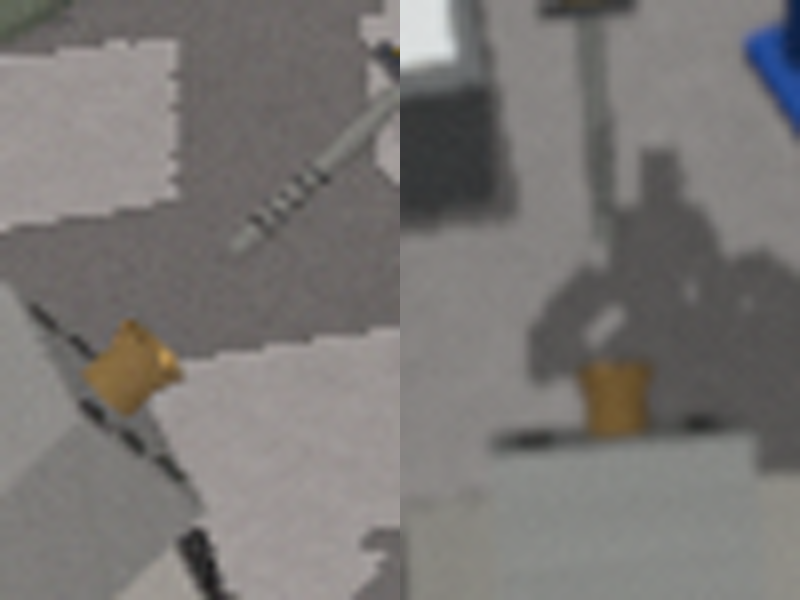

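In the scene crop the tip is at (189.7,181.4) and the guide mouth at (179.6,194.8). In the side crop the tip is at (246.4,228.4) and the mouth at (247.9,244.6). Both agree with the prediction to about 1 px, so I'll shift the guide's x by +1.5 mm and go on.

```bash
sed -i 's/505.7,-132,125/507.2,-132.8,125/' g.py; python3 g.py 15
```

```text
tip in guide [41.5 -0.  -6.1] F [-1.91 -0.07  0.71] [-0.64  0.17 -0.01] ang [-0.002  0.    -0.003] 0.17541686199995726 14.825
[-0.177  0.002  0.041] [ 0.001 -0.     0.001]
```

Request:
apply_moves(
  commands=[
    [-0.08,0,0.04,0,0,0],
    [-0.18,0,0.04,0,0,0],
    [-0.18,0,0.04,0,0,0],
    [-0.18,0,0.04,0,0,0],
  ],
)

```text
clock: 15.32
tcp_pos: [537.2, -2.2, 195.4]
orientation: [-2.105, -1.667, -0.666]
contact_force: [-0.3, 0.1, -1.1]
gripper_width: 0.179
grip_force: 59.5
```

```bash
python3 g.py -10
```

```text
tip in guide [13.1 -0.7  0.4] F [-0.58 -0.28  0.95] [-0.65  0.15 -0.03] ang [-0.001  0.001  0.   ] 0.17915723078826795 15.325
[-0.154  0.004 -0.002] [ 0. -0. -0.]
```

Request:
apply_moves(
  commands=[
    [-0.06,0.004,0,0,0,0],
    [-0.12,0.004,0,0,0,0],
    [-0.18,0.004,0,0,0,0],
    [-0.22,0.004,0,0,0,0],
    [-0.22,0.004,0,0,0,0],
  ],
)

```text
clock: 15.95
tcp_pos: [531.5, -28.7, 176.2]
orientation: [-2.105, -1.667, -0.665]
contact_force: [-0.3, 0.3, -1.4]
gripper_width: 0.179
grip_force: 59.5
```

```bash
python3 g.py -60
```

```text
tip in guide [-20.1  -0.2   0.5] F [-0.61 -0.41  1.28] [-0.66  0.17  0.02] ang [-0.001  0.001  0.   ] 0.17929138359139063 15.95
[-0.266  0.001 -0.003] [ 0. -0. -0.]
```

No contact force at 20 mm inside the bore, so I'll continue.

Request:
apply_moves(
  commands=[
    [-0.08,0,0,0,0,0],
    [-0.16,0,0,0,0,0],
    [-0.24,0,0,0,0,0],
    [-0.3,0,0,0,0,0],
    [-0.3,0,0,0,0,0],
  ],
)

```text
clock: 16.58
tcp_pos: [523.0, -64.7, 150.2]
orientation: [-2.105, -1.666, -0.665]
contact_force: [-0.5, 0.5, -1.1]
gripper_width: 0.176
grip_force: 59.5
```

```bash
python3 g.py -75
```

```text
tip in guide [-65.3  -0.2   0.6] F [-0.29 -0.62  1.1 ] [-0.62  0.12 -0.  ] ang [-0.001  0.001  0.001] 0.17596839917798338 16.575
[-0.065  0.001 -0.003] [ 0. -0. -0.]
```

Request:
apply_moves(
  commands=[
    [-0.03,0,0,0,0,0],
    [-0.05,0,0,0,0,0],
    [-0.07,0,0,0,0,0],
    [-0.08,0,0,0,0,0],
    [-0.08,0,0,0,0,0],
  ],
)

```text
clock: 17.2
tcp_pos: [521.8, -71.5, 145.6]
orientation: [-2.1, -1.665, -0.672]
contact_force: [0.9, 7.9, 6.3]
gripper_width: 0.178
grip_force: 59.8
```

```bash
python3 g.py -75
```

```text
tip in guide [-73.7   0.3   1.2] F [10.09 -0.89 -0.68] [ 1.2  -0.17  0.  ] ang [-0.002  0.007 -0.001] 0.17828444540081623 17.2
[-0.01  -0.001 -0.002] [ 0.001 -0.002  0.   ]
```

Request:
apply_moves(
  commands=[
    [-0.02,0,0,0,0,0],
    [-0.02,0,0,0,0,0],
    [-0.02,0,0,0,0,0],
    [-0.02,0,0,0,0,0],
  ],
)

```text
clock: 17.7
tcp_pos: [521.8, -71.5, 145.6]
orientation: [-2.097, -1.663, -0.679]
contact_force: [2.7, 14.9, 13.4]
gripper_width: 0.177
grip_force: 60.1
```

```bash
python3 g.py -75
```

```text
tip in guide [-73.8   0.4   2. ] F [20.08 -0.77 -2.33] [ 2.98 -0.37  0.01] ang [-0.003  0.013 -0.002] 0.17700269390048348 17.7
[-0.01  -0.002 -0.002] [ 0.001 -0.004  0.001]
```

The collar is hard against the mouth: 20 N with no further travel. Now I'll draw the rod out.

Request:
apply_moves(
  commands=[
    [0.15,0,0,0,0,0],
    [0.4,0,0,0,0,0],
    [0.7,0,0,0,0,0],
    [0.95,0,0,0,0,0],
    [0.95,0,0,0,0,0],
  ],
)

```text
clock: 18.32
tcp_pos: [547.7, 39.2, 226.0]
orientation: [-2.102, -1.675, -0.667]
contact_force: [0.1, -0.2, -1.9]
gripper_width: 0.173
grip_force: 59.5
```

```bash
cat > p.py <<'E'
from h import *
Rt=frame(81.9,0);P=np.array([455.9,81.7,175.]);s=state();tip=s["tcp_pos"]+R.from_rotvec(s["orientation"]).apply([-137,0,-19])
print(s["tcp_pos"],"tip",tip,s["contact_force"],s["gripper_width"]);print(*[x.round(3) for x in move(P-Rt.apply([-137,0,-19]),Rt)])
E
python3 g.py 60; python3 p.py
```

```text
tip in guide [65.7  1.  -0.4] F [-1.26  0.19  1.44] [-0.69  0.19 -0.03] ang [-0.002 -0.    -0.006] 0.17300317236532473 18.325
[-0.038 -0.001  0.002] [0.001 0.    0.002]
[547.73326262  39.22790811 225.97431327] tip [520.386543   -80.84997822 163.01831165] [ 0.1399999  -0.24204608 -1.90206732] 0.17300317236532473
[ 0.594 -0.741  0.98 ] [ 0.01  -0.194 -0.026]
```

Request:
apply_moves(
  commands=[
    [0.1,0,0,0.01,-0.194,-0.026],
    [0.2,-0.1,0,0.01,-0.194,-0.026],
    [0.3,-0.3,0,0.01,-0.194,-0.026],
    [0.4,-0.4,0.2,0.01,-0.194,-0.026],
    [0.4,-0.4,0.3,0.01,-0.194,-0.026],
  ],
)

```text
clock: 18.95
tcp_pos: [504.8, 126.2, 220.8]
orientation: [-2.369, -2.057, 0.003]
contact_force: [-0.4, 0.2, -2.1]
gripper_width: 0.173
grip_force: 59.5
```

```bash
python3 p.py
```

```text
[504.76574736 126.23190275 220.78073727] tip [485.6464577   -9.45748374 239.56485707] [-0.39786885  0.15657668 -2.14147671] 0.1731245666721512
[ 0.573 -0.278  0.434] [-0.002 -0.001  0.   ]
```

Request:
apply_moves(
  commands=[
    [0.2,-0.1,0.1,0,0,0],
    [0.4,-0.2,0.2,0,0,0],
    [0.57,-0.28,0.35,0,0,0],
    [0.57,-0.28,0.43,0,0,0],
    [0.57,-0.28,0.43,0,0,0],
  ],
)

```text
clock: 19.58
tcp_pos: [475.9, 213.5, 156.0]
orientation: [-2.374, -2.05, 0.006]
contact_force: [0.8, 0.5, -1.4]
gripper_width: 0.179
grip_force: 59.4
```

Request:
apply_moves(
  commands=[
    [0,0,0,0,0,0],
    [0,0,0,0,0,0],
    [0,0,0,0,0,0],
    [0,0,0,0,0,0],
  ],
)

```text
clock: 20.08
tcp_pos: [476.5, 214.9, 157.6]
orientation: [-2.373, -2.052, 0.001]
contact_force: [-0.1, -0.1, -2.9]
gripper_width: 0.177
grip_force: 59.4
```

```bash
python3 p.py; python3 - <<'E'
from h import *
s,st,P,b,f=rodpose();print(P[::3],b,f,s["orientation"],np.abs(s["qd"]).max())
im=get_image("scene");cv2.imwrite("pics/fin.png",cv2.resize(im[80:280,120:380,::-1],(780,600),interpolation=2))
E
```

```text
[476.47581474 214.85581576 157.58504147] tip [456.77439886  79.23997262 176.29860076] [-0.06359639 -0.13097955 -2.86394545] 0.17696150302946426
[ 0.015 -0.011  0.011] [-0.001 -0.001 -0.001]
[array([ 54.2,  -0.3, -27. ]), array([ 35.7,  -0.3, -27. ]), array([ 15.4,  -0.3, -27. ]), array([ -7.1,  -1.1, -27. ]), array([-32.1,  -0.2, -27. ])] [ 55.53165843  -0.48484058 -27.        ] [-47.04467397  -0.4168046  -27.        ] [-2.37318246e+00 -2.05230788e+00  1.20590751e-03] 0.004169271446211494
```

View pics/fin.png

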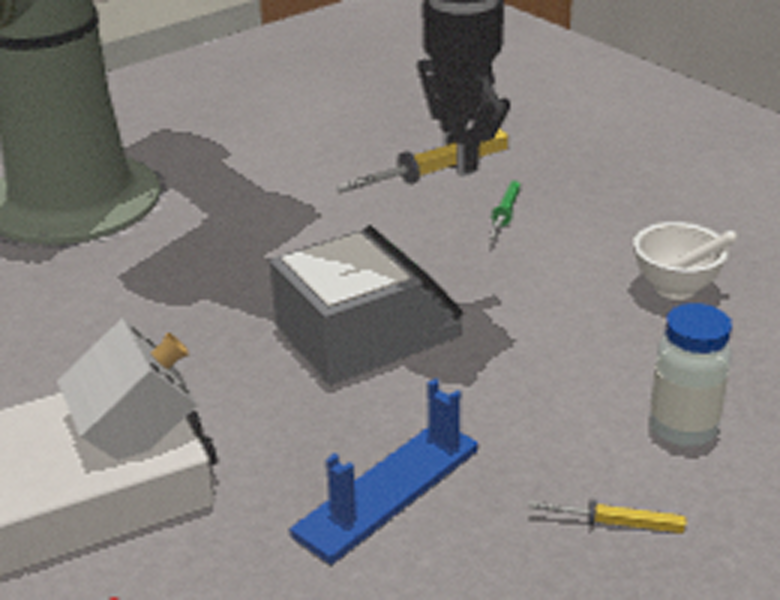

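The final view shows the rod level and held, with its tip at crop (340,188) over the plate, and the mortar and bottle undisturbed. I'm handing in.

```bash
python3 - <<'E'
from h import *
s=state();print(proj(calibration("scene"),[s["tcp_pos"]+R.from_rotvec(s["orientation"]).apply([-137,0,-19])]))
print(hand_in())
E
```

```text
[[233.42648765 143.39008451]]
the job is handed in; nothing more can be done
None
```

The job is handed in with no verdict returned: my force readings show the button fully pressed and the rod's collar seated in the guide tube, and the rod is drawn out and held level about 87 mm above the plate's centre, at 20 s of the 66 s allowed.

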